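Set the length stop of the saw jig to the gauge

TASK

Set the length stop of the bench saw jig to the length gauge lying in it. Clip the loose stop, gap down, onto the jig's steel rod beside the gauge's open end, with its nose over the fence, without driving it down hard; then slide it along the rod so that it pushes the gauge home against the steel plate in the saw slot and bears on it lightly but surely, with about 6 N and never more than 10 N, or the gauge would lose its setting. Let go and leave the stop snapped on the rod and still bearing on the gauge, the gauge on the plate, and the other things on the bench where they are.

Things in the scene. Friction and masses are not known exactly. Their poses are not given: they have to be found in the camera images.
- saw_jig: fixed bench saw jig of pale wood, 150 x 330 mm, 98 mm high. Origin: centre of its underside; y runs along its rod from the saw slot to the end block, x from its open front to the fence at its rear; turned up to 0.25 rad. Bed top at z 46 mm, x -46 to 20 mm. End block (y 145 to 165 mm) and slotted saw guides (y below -85 mm) carry the rod.
- fence (a point): middle of the upper front edge of the jig's wooden fence, at x 20, y 30, z 66.4 mm of the jig; the fence runs from x 20 to 58 and y -85 to 145 mm of the jig.
- rod (a point): point on the axis of the jig's round steel rod, at x 42, y 0, z 76 mm of the jig and turned like it. The rod is 16 mm thick, runs along the jig's y, is free from y -85 to +145 mm and stands 1.6 mm clear above the fence's top; above it is all free. It must not be pressed with more than 40 N.
- setting_plate: steel plate with a brass back standing in the jig's saw slot, across the bed, up to 122 mm above the bench. Origin: middle of its face that looks along the jig's +y, at x 6, y -112, z 80 mm of the jig. Part of the jig; springy, it gives by 1 mm for each 4 N.
- length_gauge: the loose length gauge on the jig's bed against its fence, 0.11 to 0.2 kg: dark wood body 30 (x) x 100 (y) x 36 mm high, with a brass clamp and screw (to 49 mm high). From its -y end a pale slide with a head sticks out by an amount set beforehand and not known (16 to 50 mm with the head); the head stops on the plate, which only sight or feel can tell. Clamped, it slips at 18 N. Origin: underside, 60 mm from its open end.
- gauge_end (a point): centre of the gauge's open end (its +y end), 60 mm along y from its origin and 28 mm above its underside (74 mm above the bench). The stop bears here. It starts 42 to 52 mm along the jig's y from the jig's origin and has 4 to 48 mm to go; pushing the gauge along the bed takes 1 to 2 N.
- length_stop: the loose split-clip stop, aluminium with a black grip, 66 x 30 x 66 mm, 0.1 kg, standing gap down on the bench. Origin: on the axis of its clip bore, 8.1 mm above its underside; the bore runs along its y, the gap opens to -z. On the rod the origin lies on the rod's axis, and its x and y axes must point like the jig's. Its saddle (x within 18, y within 15, z 8 to 20 mm) then rests on the rod.
- lips (a point): middle of the stop's gap, 5.6 mm below its bore axis: two sprung steel jaws, 28 mm long, with rounded lips 12 mm apart. Pushed straight down on the rod they open by 2 mm each, which takes about 9 to 16 N, and close under the rod. The clip then grips: sliding it along the rod takes about 3 to 5 N, and it stays where it is left.
- grip (a point): middle of the stop's black grip, 40 mm above its bore axis: an upright tab 24 mm (x) x 14 mm (y), from 20 to 58 mm above the axis, to be held from above across its 14 mm (fingers apart along y).
- stop_face (a point): centre of the bearing face of the stop's nose, at x -32, y -15, z 6 mm of the stop; it looks along the stop's -y and meets the gauge's open end. The nose is the block on the stop's -x side (x -48 to -16.5, y -15 to 5, z -8 to 20 mm); it lies over and ahead of the fence.
- tape_measure: yellow tape measure, 61 x 74 x 72 mm, origin at its underside; leave it alone. It stands at one side of the jig, the stop at the other, either way round.
- tenon_sample: wooden joint half with a tenon, 60 x 154 x 45 mm, lying in front of the jig, origin at its underside; leave it alone.
- pencil: marking pencil, 134 x 47 x 10 mm, lying in front of the jig, origin at its underside; leave it alone.
- nail_tin: open grey tin, 68 mm wide, 62 mm high, behind the jig, origin at its underside; leave it alone.
- marking_gauge: wooden marking gauge, 60 x 210 x 55 mm, right of the jig, origin at its underside; leave it alone.
- glue_bottle: white glue bottle, 54 mm wide, 173 mm high, behind the jig, origin at its underside; leave it alone.
Things that resemble listed ones, but are neither listed nor needed, are in the scene too. What is shaped like the length_stop but blue, purple or turquoise is not meant.

How it is judged (in metres and radians):
On the way, in this order (a step that is already met when the one before it is completed fails the run):
1. the stop is snapped on the rod, its bore on the rod's axis and its nose over the fence (x of length_stop in the frame of rod between -0.002 and 0.002 m and z of length_stop in the frame of rod between -0.002 and 0.002 m and angle between the y axis of length_stop and the y axis of saw_jig, either way round below 0.07 rad and x of stop_face in the frame of rod below -0.02 m and angle between length_stop's own z axis and vertical below 0.14 rad), for 0.2 s.
2. on the rod, the stop bears on the gauge with more than 4 N and the gauge on the plate with more than 1.5 N (all of step 1 and contact force between length_stop and length_gauge above 4 N and contact force between length_gauge and setting_plate above 1.5 N), for 0.2 s.
At the end, for the whole second after the job is handed in: The stop is snapped on the rod (axes within 2 mm and 0.07 rad, tilt under 0.14 rad, nose to the front), its face within 1.5 mm of the gauge's open end; stop on gauge and gauge on plate still bear with over 0.2 N; the gauge lies flat along the fence; both at rest (all of step 1 and angle between the y axis of length_gauge and the y axis of saw_jig, either way round below 0.05 rad and angle between length_gauge's own z axis and vertical below 0.04 rad and x of length_gauge in the frame of saw_jig above -0.004 m and y of stop_face in the frame of gauge_end between -0.0015 and 0.0015 m and contact force between length_stop and length_gauge above 0.2 N and contact force between length_gauge and setting_plate above 0.2 N and linear speed of each of length_stop, length_gauge below 0.01 m/s); the robot touches nothing.
It fails at once if the stop presses on the gauge with more than 10 N (contact force between length_stop and length_gauge above 10 N).
It fails at once if the stop is forced on the jig with more than 40 N (contact force between length_stop and saw_jig above 40 N).
It fails at once if another thing on the bench is moved more than 20 mm (distance of any of tape_measure, tenon_sample, pencil, nail_tin, marking_gauge, glue_bottle from where it was at the start of the episode above 0.02 m).
It also fails if it takes over 67 s, if anything falls off the work surface, if the arm or the gripper's body presses on something with over 40 N, if the wrist force passes 120 N, or if a joint passes its speed limit or range.

ROBOT

A 6-joint arm with a two-finger parallel gripper is mounted at the origin on a cart in front of the work surface, level with it; the furniture and walls round the work are solid. World frame = base frame: x ahead of the robot, y to its left, z up, the work surface at z = 0. Lengths are in mm, angles in rad, forces in N, time in s.
With the tool pointing down it reaches from about 300 to 775 mm from the base axis. Payload 14.6 kg.
Tool frame: the origin (TCP) lies midway between the tips of the shut fingers; the grasp point (between the pads) lies grasp_offset behind it (grasp_offset is the distance from the TCP to the grasp point, in mm); z points along the fingers, y is the line along which they close (so a half turn about z gives the same grasp; the last joint's range is limited). The gripper opens to 94 mm and grips with 3 to 60 N. Pads are 16 mm wide; open, the fingers measure 119 mm over their backs; the gripper's body (75 mm by 177 mm) begins 78 mm behind the grasp point.
Start: joints at [1.123, 0.3, 1.521, -0, 1.321, -0.067], TCP at [204.411, 510.593, 205.446] pointing down, gripper open.
Joint ranges: [-3.03, 3.03], [-0.79, 2.21], [0.23, 2.52], [-1.04, 4.18], [0, 3.07], [-2.55, 2.55]. Speed limits (rad/s): [2.22, 2.22, 2.57, 3.14, 3.14, 3.14].

INTERFACE

Orientations are given as [roll, pitch, yaw] about the fixed x, y, z axes, in that order (R = Rz(yaw) Ry(pitch) Rx(roll)).
In Python, from cell import * gives the robot as it stands. The module is installed in compiled form; this text tells all that it offers.
- The arm moves only by the shell command python3 -m jog 'ROWS' [FORCE]. ROWS is JSON, a list of rows, each a list of 3 entries, a list of its own where there are three numbers: the finger opening in mm, from 0 to 94, then the shift along the tool's x, y, z in units of 50 mm (1.0 is 50 mm), then the turn about the tool's z in units of 180 degrees (1.0 is 180 degrees). In form: [[fingers, [dx, dy, dz], twist], ...]. A call has 1 to 20 rows; each row shifts and turns the commanded pose from where the row before left it, along the tool's axes as they then stand; what a row does not reach is not made up. A row lasts 1/10 s, in which the tool goes at most 50 mm and 8.59 degrees, less where a joint would pass 70% of its speed; a pose out of reach is approached as far as the arm can. A call with a number of a shift or a turn outside -1 to 1 is refused whole. A call with a gripper value outside its range is refused whole. The fingers move at their own pace and stop on an object; FORCE is the grip in N (left out, the last holds). Time passes only in rows, so rows that do not move let the fingers close. It gives the time, the measured TCP pose, the force, the opening and the grip force at its end, in the units of the state.
- read_state(): the state, without advancing time (a new reading comes with each control period).
- camera(name): name is "scene" or "top" or "wrist"; returns the picture (400x640x3 uint8, red, green, blue); there is no depth.
- calibration(name): a dict with "mtx" (3x3 intrinsics, pixels), "distortion" ([k1, k2, p1, p2, k3] as OpenCV has them; the pictures are not rectified), "cam_to_world" (4x4, takes a point from camera to world coordinates); the wrist camera has in their place "hand_eye" (4x4, takes a point from camera to tool coordinates, whose origin is the TCP and whose axes are the flange's). Camera axes: x right, y down, z forward; pixel columns grow to the right and rows downward; lengths in mm; the calibration is good to about 2 mm. A picture is of the moment at which its call begins: read the wrist's pose just before it. calibration takes no time and is no camera call.
- sign_off(): hands the job in; it is judged then, once.
Trained networks look in the newest picture that a camera, given by its name, has taken for a name from the list of things; names that differ only in an ending like _2 or _b are one class to them, and where a whole thing is asked for, a point or a joint stands for the part that bears it (a point fixed in the world has none). Each returns a list of dicts, best first, with "conf" (0 to 1); they miss things now and then, are a little off and sometimes report something else, mostly with a low value. They report only what shows in the picture. A call takes as long as a camera call. They do not tell look-alikes from the thing itself.
- regions_of(camera, query): "pixels" (400x640 bool, what is visible of it) and "rect" ([centre column, centre row, width, height] in pixels, round what is visible of it).
The state is a dict: "clock": time; "joints": joint angles; "qd": joint speeds; "effort": joint torques, N m; "eef_pos": TCP position; "eef_rot": TCP orientation; "wrist_force": force on the tool from outside, world axes, zero at the start; "moment": the same for the moment, N m; "finger_gap": finger opening in mm; "finger_force": force on a finger pad.
Only numpy, scipy, OpenCV 4.12 (cv2) and the standard library are available. Lean on these libraries where they do the work, as an engineer would, in place of code of your own. Each camera call takes 0.05 s, during which the arm holds its last target. There are 200 camera calls.

## Working session

There is one attempt and no reset: what is moved stays moved. The work goes in short steps, Python scripts to look and compute and a shell command to move; the robot and the scene stay as the last step left them, time stands still between calls to the robot, and variables do not carry over. Pictures are saved under pics/ and viewed, at most 13 in all, crops included, and the job is handed in when it is done.

```bash
mkdir -p pics; python3 - <<'E'
from cell import *
import cv2,numpy as np
print({k:np.round(v,3).tolist() for k,v in read_state().items()})
for n in ["scene","top"]:
    im=camera(n); cv2.imwrite(f"pics/{n}0.png",im[:,:,::-1])
    c=calibration(n); print(n,np.round(c["mtx"],1).tolist(),np.round(c["distortion"],3),np.round(c["cam_to_world"],3).tolist())
    for q in ["saw_jig","length_gauge","length_stop","setting_plate","tape_measure"]:
        for r in regions_of(n,q)[:3]: print(q,round(r["conf"],2),np.round(r["rect"]))
print(np.round(calibration("wrist")["hand_eye"],3).tolist(),np.round(calibration("wrist")["mtx"],1).tolist())
try:
    import cell; print(cell.grasp_offset)
except Exception as e: print(e)
print(dir(cell))
E
```

```text
{'clock': 0.0, 'joints': [1.123, 0.3, 1.522, -0.0, 1.321, -0.067], 'qd': [0.001, 0.001, -0.001, 0.001, -0.002, -0.002], 'effort': [-0.0, -53.181, -35.274, 0.071, 0.024, -0.0], 'eef_pos': [204.303, 510.361, 204.886], 'eef_rot': [-3.14, -0.0, 2.761], 'wrist_force': [-0.302, 0.269, 0.093], 'moment': [-0.034, -0.021, 0.011], 'finger_force': 0.0, 'finger_gap': 93.934}
scene [[508.2, 0.0, 324.1], [0.0, 508.2, 193.1], [0.0, 0.0, 1.0]] [0.013 0.    0.    0.    0.   ] [[-0.803, -0.24, 0.545, -189.971], [-0.595, 0.301, -0.745, 1029.427], [0.014, -0.923, -0.385, 630.288], [0.0, 0.0, 0.0, 1.0]]
saw_jig 0.78 [314. 211. 106.  76.]
length_gauge 0.21 [251. 186.  16.  56.]
length_stop 0.95 [267. 276.  30.  38.]
length_stop 0.82 [201. 268.  28.  36.]
length_stop 0.78 [268. 259.  19.  23.]
setting_plate 0.66 [355. 179.  11.  14.]
setting_plate 0.35 [263. 276.  28.  38.]
tape_measure 0.58 [407. 182.  25.  26.]
top [[472.2, 0.0, 314.4], [0.0, 472.2, 206.1], [0.0, 0.0, 1.0]] [-0.134  0.     0.     0.     0.   ] [[0.013, -0.997, 0.078, 500.622], [-1.0, -0.015, -0.02, 13.119], [0.021, -0.078, -0.997, 1414.747], [0.0, 0.0, 0.0, 1.0]]
saw_jig 0.9 [321. 210. 117.  57.]
length_stop 0.69 [197. 248.  12.  22.]
length_stop 0.67 [177. 198.  19.  12.]
length_stop 0.65 [226. 227.  19.  12.]
setting_plate 0.63 [197. 248.  15.  28.]
setting_plate 0.58 [360. 209.   8.  39.]
tape_measure 0.56 [432. 242.  19.  24.]
[[-0.001, -0.957, -0.29, 83.655], [1.0, -0.0, -0.001, -1.061], [0.001, -0.29, 0.957, -179.142], [0.0, 0.0, 0.0, 1.0]] [[352.3, 0.0, 322.6], [0.0, 352.3, 196.3], [0.0, 0.0, 1.0]]
18.8
['Unreachable', '__builtins__', '__cached__', '__doc__', '__file__', '__loader__', '__name__', '__package__', '__spec__', 'calibration', 'camera', 'grasp_offset', 'read_state', 'regions_of', 'sign_off']
```

```bash
python3 - <<'E'
import cv2,numpy as np
a=cv2.imread("pics/top0.png")[150:290,150:470]; b=cv2.imread("pics/scene0.png")[130:310,170:450]
a=cv2.resize(a,(800,350),interpolation=cv2.INTER_CUBIC)
cv2.imwrite("pics/a.png",a); cv2.imwrite("pics/b.png",cv2.resize(b,(800,514),interpolation=cv2.INTER_CUBIC))
E
```

```text
(no output)
```

View pics/a.png

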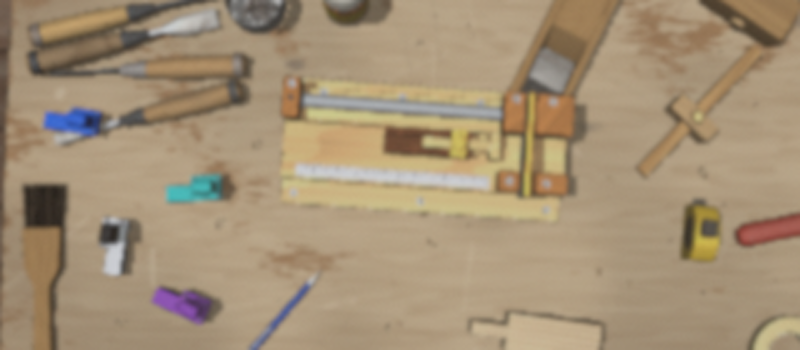

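View pics/b.png

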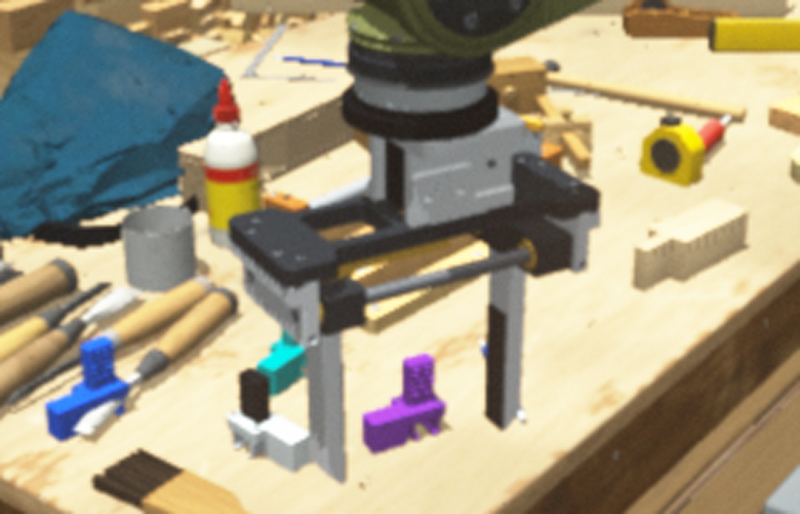

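The top view shows the jig at crop (430,150), end block left, saw slot right. The real (aluminium/black) stop is at crop (115,245), nose towards the robot. The tape is on the right. The scene view confirms the stop stands gap down and the blue, turquoise and purple decoys are nearby.

```bash
cat > h.py <<'E'
from cell import *
import cv2,numpy as np
from scipy.spatial.transform import Rotation as R
def tool():
    s=read_state(); T=np.eye(4); T[:3,:3]=R.from_euler("xyz",s["eef_rot"]).as_matrix(); T[:3,3]=s["eef_pos"]; return T
def pose(n,T=None):
    c=calibration(n); return c, (c["cam_to_world"] if n!="wrist" else T@np.array(c["hand_eye"]))
def p2w(n,px,z,T=None):
    c,M=pose(n,T); M=np.array(M)
    u=cv2.undistortPoints(np.array(px,float).reshape(-1,1,2),np.array(c["mtx"]),np.array(c["distortion"]))[:,0]
    d=np.c_[u,np.ones(len(u))]@M[:3,:3].T; o=M[:3,3]
    return o+d*((np.asarray(z)-o[2])/d[:,2])[:,None]
def w2p(n,P,T=None):
    c,M=pose(n,T); Mi=np.linalg.inv(M)
    return cv2.projectPoints(np.array(P,float).reshape(-1,1,3),cv2.Rodrigues(Mi[:3,:3])[0],Mi[:3,3],np.array(c["mtx"]),np.array(c["distortion"]))[0][:,0]
E
python3 - <<'E'
from h import *
f=lambda x,y:(150+x*.4,150+y*.4)
print("rod top ends",p2w("top",[f(303,103),f(502,110)],84.).round(1).tolist())
print("jig bottom-front corners z? ",p2w("top",[f(282,202),f(558,217)],0.).round(1).tolist())
print("grip top",p2w("top",[f(111,230)],66.).round(1).tolist(),"nose end",p2w("top",[f(115,273)],28.).round(1).tolist())
print("gauge end",p2w("top",[f(386,141)],82.).round(1).tolist())
T=tool(); print(T.round(3).tolist())
E
```

```text
rod top ends [[645.0, 108.8, 84.0], [640.5, -117.1, 84.0]]
jig bottom-front corners z?  [[534.6, 137.6, 0.0], [521.1, -193.9, 0.0]]
grip top [[497.8, 327.4, 66.0]] nose end [[447.4, 330.2, 28.0]]
gauge end [[603.4, 14.1, 82.0]]
[[-0.928, 0.372, -0.0, 204.402], [0.372, 0.928, 0.0, 510.593], [0.0, 0.0, -1.0, 205.463], [0.0, 0.0, 0.0, 1.0]]
```

```bash
python3 -m jog '[[94,[-0.56,-0.1,0],-0.0095],[94,[-0.56,-0.1,0],0],[94,[-0.56,-0.1,0],0],[94,[-0.56,-0.1,0],0],[94,[-0.56,-0.1,0],0],[94,[-0.56,-0.1,0],0],[94,[-0.56,-0.1,0],0],[94,[-0.56,-0.1,0],0],[94,[-0.56,-0.1,0],0],[94,[-0.56,-0.1,0],0],[94,[-0.56,-0.1,0],0],[94,[-0.56,-0.13,0],0],[94,[0,0,0],-0.035],[94,[0,0,0],-0.035],[94,[0,0,0],-0.03],[94,[0,0,0],0],[94,[0,0,0],0]]'
python3 - <<'E'
from h import *
T=tool(); im=camera("wrist"); cv2.imwrite("pics/w1.png",im[:,:,::-1])
print(T.round(3).tolist())
for q in ["length_stop","grip","stop_face","saw_jig"]:
    for r in regions_of("wrist",q)[:4]: print(q,round(r["conf"],2),np.round(r["rect"],1))
E
```

```text
clock: 2.3
eef_pos: [498.3, 336.6, 205.4]
eef_rot: [-3.142, -0.0, 3.102]
wrist_force: [-0.4, 0.6, -0.4]
finger_gap: 94.3
finger_force: 0.0
[[-0.999, 0.04, -0.0, 498.327], [0.04, 0.999, -0.0, 336.613], [0.0, -0.0, -1.0, 205.443], [0.0, 0.0, 0.0, 1.0]]
length_stop 0.89 [319.3 157.2  33.6  72.5]
length_stop 0.82 [234.5  95.6  79.   41.8]
length_stop 0.75 [375.  283.8  62.4  47.5]
length_stop 0.59 [234.7 222.4  69.8  42.3]
grip 0.97 [236.6 222.9  70.8  45.4]
grip 0.92 [232.7  90.8  78.4  41.1]
grip 0.85 [321.6 155.2  28.1  71.3]
grip 0.8 [374.8 285.   60.9  43.4]
stop_face 0.94 [232.   93.   80.   43.9]
stop_face 0.91 [373.3 285.9  59.   44.5]
stop_face 0.85 [234.2 222.   69.9  45. ]
stop_face 0.74 [322.8 155.7  36.4  70.5]
```

View pics/w1.png

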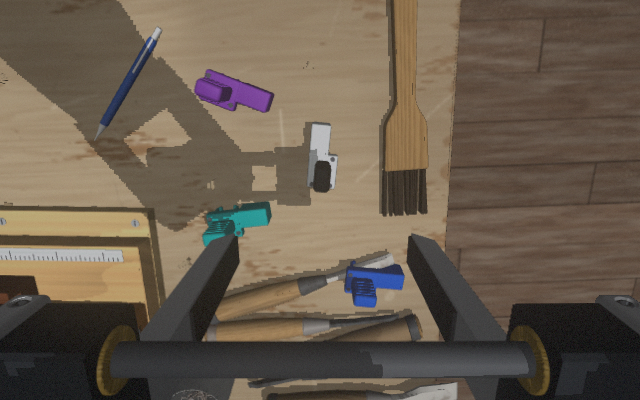

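The wrist view shows the aluminium stop at (320,157), with the grip's dark top at about (322,177) and the nose up towards the robot. I'll segment it.

```bash
python3 - <<'E'
from h import *
T=tool(); im=camera("wrist")
r=max(regions_of("wrist","length_stop"),key=lambda r:-abs(r["rect"][0]-320)); m=r["pixels"]; print(r["rect"])
c=im[110:205,290:355][:,:,::-1]; cv2.imwrite("pics/w1c.png",cv2.resize(c,None,fx=6,fy=6,interpolation=cv2.INTER_CUBIC))
def M(a): return cv2.minAreaRect(np.argwhere(a)[:,::-1].astype(np.float32))
g=im.max(2); box=np.zeros_like(m); box[118:196,306:342]=1
d=(g<50)&box; print("dark",d.sum(),np.argwhere(d).mean(0)[::-1],M(d))
b=(im.min(2)>165)&box; print("bright",b.sum(),M(b))
E
```

```text
[319.9, 154.8, 35.1, 71.0]
dark 34 [320.52941176 171.97058824] ((321.0, 175.5), (29.0, 14.0), 90.0)
bright 688 ((324.0416564941406, 155.79840087890625), (64.67079162597656, 23.024316787719727), 79.04593658447266)
```

View pics/w1c.png

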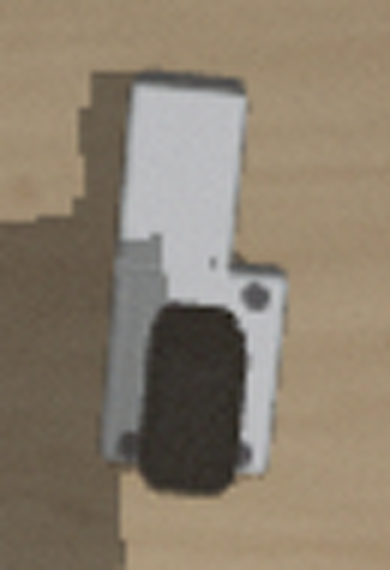

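```bash
cat > fit.py <<'E'
from h import *
def fit2(S,W): # S,W Nx2 rigid fit -> yaw, t, residual
    S=np.array(S,float);W=np.array(W)[:,:2]; s0=S.mean(0);w0=W.mean(0);a=S-s0;b=W-w0
    th=np.arctan2((a[:,0]*b[:,1]-a[:,1]*b[:,0]).sum(),(a*b).sum()); c,s=np.cos(th),np.sin(th);Rm=np.array([[c,-s],[s,c]])
    t=w0-Rm@s0; return th,t,W-(S@Rm.T+t)
E
python3 - <<'E'
from fit import *
T=tool()
px=np.array([(133,85),(245,92),(287,272),(268,473),(102,463)])/6.+[290,110]
W=p2w("wrist",px,28.1,T)
th,t,res=fit2([(-48,-15),(-48,5),(-18,15),(18,15),(18,-15)],W); print(th,t,res.round(1).tolist())
g=p2w("wrist",np.array([(192,398)])/6.+[290,110],66.1,T);print("grip",g)
yw=np.pi-0+th; print("tool delta to grip", (T[:3,:3].T@(np.r_[t,0]-[*T[:2,3],0])))
E
```

```text
-0.1206685517380733 [495.21849706 334.50258053] [[0.8, 0.9], [0.2, -0.4], [-0.3, -0.5], [-0.7, -0.4], [0.0, 0.4]]
grip [[491.0683513  334.50162113  66.1       ]]
tool delta to grip [ 3.02422143e+00 -2.23732585e+00  2.43803976e-05]
```

```bash
python3 -m jog '[[60,[0.06,-0.045,0],0.026],[60,[0,0,0.5],0],[60,[0,0,0.5],0],[60,[0,0,0.5],0],[60,[0,0,0.5],0],[60,[0,0,0.5],0],[60,[0,0,0.4],0],[60,[0,0,0.3],0],[60,[0,0,0.25],0],[60,[0,0,0],0],[10,[0,0,0],0],[10,[0,0,0],0],[10,[0,0,0],0],[10,[0,0,0],0],[10,[0,0,0],0],[10,[0,0,0],0],[10,[0,0,0],0],[10,[0,0,0],0]]' 40
```

```text
clock: 4.45
eef_pos: [495.3, 334.5, 33.0]
eef_rot: [3.142, 0.0, 3.023]
wrist_force: [0.4, 0.4, -0.0]
finger_gap: 13.7
finger_force: 40.0
```

```bash
python3 -m jog '[[10,[0,0,-0.2],0],[10,[0,0,-0.5],0],[10,[0,0,-0.6],0],[10,[0,0,-0.6],0],[10,[0,0,-0.5],0],[10,[-0.3,-0.45,-0.1],-0.014],[10,[-0.3,-0.45,0],-0.014],[10,[-0.3,-0.45,0],0],[10,[-0.3,-0.45,0],0],[10,[-0.3,-0.45,0],0],[10,[-0.3,-0.45,0],0],[10,[-0.3,-0.45,0],0],[10,[-0.3,-0.45,0],0],[10,[-0.3,-0.45,0],0],[10,[-0.3,-0.45,0],0],[10,[-0.3,-0.4,0],0],[10,[-0.2,-0.2,0],0],[10,[0,0,0],0],[10,[0,0,0],0]]'
python3 - <<'E'
from h import *
T=tool(); im=camera("wrist"); cv2.imwrite("pics/w2.png",im[:,:,::-1])
print(T.round(3).tolist(),read_state()["wrist_force"])
E
```

```text
clock: 6.35
eef_pos: [659.0, 72.8, 158.1]
eef_rot: [3.141, -0.0, 3.111]
wrist_force: [-0.4, 0.4, -1.3]
finger_gap: 13.8
finger_force: 40.0
[[-1.0, 0.031, -0.0, 658.979], [0.031, 1.0, 0.0, 72.785], [0.0, 0.0, -1.0, 158.124], [0.0, 0.0, 0.0, 1.0]] [-0.26357387  1.18914344 -1.75832943]
```

View pics/w2.png

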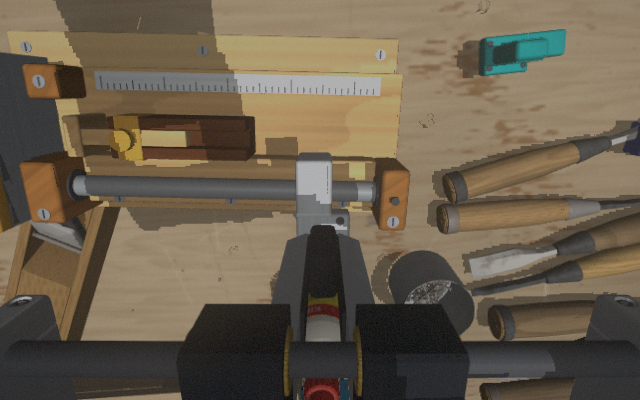

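The wrist view shows the stop held over the rod. The nose is at (314,170), the rod runs along row ~187 from column 85 to 375, the end block is at (392,195), and the gauge's open end is at (254,138). Next I'll measure the rod line and the held stop.

```bash
python3 - <<'E'
from h import *
im=cv2.imread("pics/w2.png"); T=tool(); g=cv2.cvtColor(im,cv2.COLOR_BGR2HSV); 
sat=g[:,:,1].astype(int)
pts=[]
for x in range(110,290,12):
    col=sat[165:215,x]; lo=np.where(col<70)[0]; pts.append((x,lo.min()+165,lo.max()+166,len(lo)))
print(pts)
c=im[140:245,200:420]; cv2.imwrite("pics/w2c.png",cv2.resize(c,None,fx=3.6,fy=5,interpolation=cv2.INTER_CUBIC))
E
```

```text
[(110, np.int64(176), np.int64(196), 20), (122, np.int64(176), np.int64(215), 30), (134, np.int64(176), np.int64(210), 23), (146, np.int64(177), np.int64(214), 24), (158, np.int64(177), np.int64(213), 22), (170, np.int64(177), np.int64(213), 23), (182, np.int64(177), np.int64(198), 21), (194, np.int64(178), np.int64(210), 21), (206, np.int64(178), np.int64(214), 22), (218, np.int64(178), np.int64(215), 22), (230, np.int64(178), np.int64(214), 29), (242, np.int64(179), np.int64(199), 20), (254, np.int64(179), np.int64(215), 23), (266, np.int64(179), np.int64(215), 23), (278, np.int64(179), np.int64(213), 22)]
```

View pics/w2c.png

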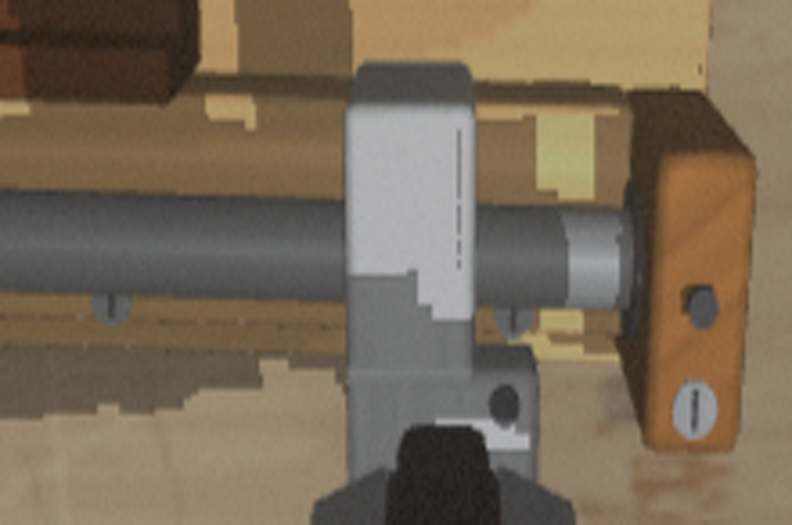

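```bash
python3 - <<'E'
from fit import *
T=tool(); f=lambda *L:np.array([(200+x/3.6,140+y/5) for x,y in L])
rod=p2w("wrist",[(110,186.),(278,189.5)],76.,T); print("rod",rod.round(1).tolist(), "yaw",-np.arctan2(*(rod[0]-rod[1])[:2]*[-1,-1])) 
d=(rod[1]-rod[0]);d/=np.linalg.norm(d); print("jig yaw",np.arctan2(-d[0],d[1]))
S=p2w("wrist",f((348,105),(472,110),(537,352)),153.2,T)
th,t,res=fit2([(-48,-15),(-48,5),(-18,15)],S); print("stop",th,t,res.round(1).tolist())
E=p2w("wrist",f((660,155),(755,158),(737,450),(645,447)),98.,T).round(1); print("block",E.tolist())
print("gauge",p2w("wrist",f((165,60),(168,30)),82.,T).round(1).tolist())
E
```

```text
rod [[640.4, -92.2, 76.0], [647.2, 37.4, 76.0]] yaw -0.052138143361229516
jig yaw -0.05213814336122952
stop -0.015345780664732528 [658.28444431  72.23777035] [[0.4, 1.2], [1.2, -0.5], [-1.5, -0.7]]
block [[630.0, 114.5, 98.0], [631.0, 132.9, 98.0], [674.6, 131.0, 98.0], [673.6, 112.3, 98.0]]
gauge [[616.4, 16.6, 82.0], [612.1, 17.7, 82.0]]
```

```bash
python3 -m jog '[[10,[0.1,-0.25,0],0.0064],[10,[0.095,-0.245,0],0],[10,[0,0,0.3],0],[10,[0,0,0.3],0],[10,[0,0,0.14],0],[10,[0,0,0],0],[10,[0,0,0],0]]'
python3 - <<'E'
from h import *
T=tool(); im=camera("wrist"); cv2.imwrite("pics/w3.png",im[:,:,::-1])
print(T.round(3).tolist(),read_state()["wrist_force"])
cv2.imwrite("pics/w3c.png",cv2.resize(im[120:230,230:430,::-1],None,fx=4,fy=5,interpolation=cv2.INTER_CUBIC))
E
```

```text
clock: 7.1
eef_pos: [648.7, 48.4, 120.8]
eef_rot: [3.142, -0.0, 3.091]
wrist_force: [0.7, -0.2, -0.2]
finger_gap: 14.0
finger_force: 40.0
[[-0.999, 0.05, -0.0, 648.671], [0.05, 0.999, 0.0, 48.382], [0.0, 0.0, -1.0, 120.778], [0.0, 0.0, 0.0, 1.0]] [ 1.14127259  0.0900705  -1.566542  ]
```

View pics/w3c.png

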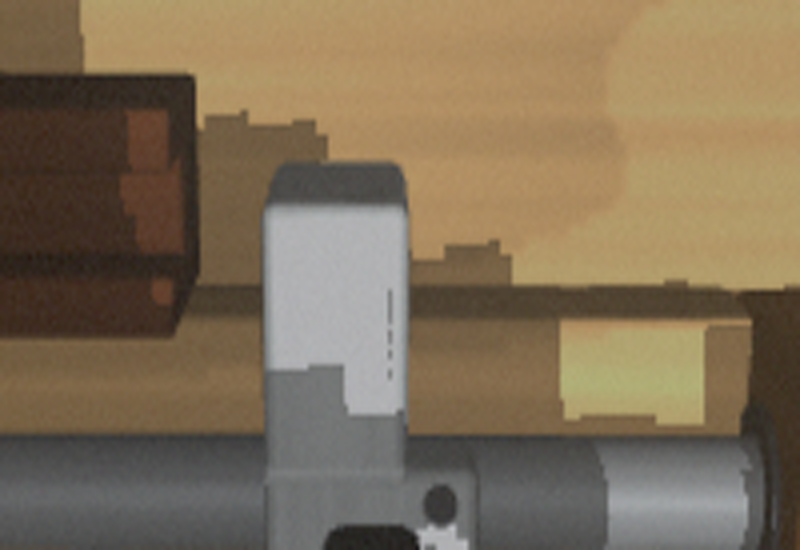

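```bash
python3 - <<'E'
from fit import *
T=tool(); im=cv2.imread("pics/w3.png"); sat=cv2.cvtColor(im,cv2.COLOR_BGR2HSV)[:,:,1].astype(int)
A=[];
for x in [120,140,160,180,200,220,240,260,280]:
    lo=np.where(sat[195:250,x]<70)[0]+195; k=lo[0]; e=k
    while e in lo: e+=1
    A.append((x,k,e))
print(A); A=np.array(A,float); 
up=np.polyfit(A[:,0],A[:,1],1); dn=np.polyfit(A[:,0],A[:,2],1); print(up,dn)
xs=np.array([120.,280.]); mid=(np.polyval(up,xs)+np.polyval(dn,xs))/2
rod=p2w("wrist",np.c_[xs,mid],76.,T); d=rod[1]-rod[0]; print("rod",rod.round(1).tolist(),np.arctan2(-d[0],d[1]))
f=lambda *L:np.array([(230+x/4,120+y/5) for x,y in L])
S=p2w("wrist",f((263,203),(408,206),(475,472),(268,472)),115.9,T);print(S.round(1).tolist())
th,t,res=fit2([(-48,-15),(-48,5),(-18,15),(-18,-15)],S); print("stop",th,t,res.round(1).tolist(), "rod x there",rod[1,0]+(t[1]-rod[1,1])*d[0]/d[1])
print("gauge top end",p2w("wrist",f((196,74),(198,270),(178,335)),[82.,82.,82],T).round(1).tolist())
# predict pixel edges of rod top generator z=84 and expected saddle corners for model at TCP
P=[];c,s=np.cos(-.05),np.sin(-.05)
for a in [(-48,-15),(-48,5),(-18,15)]: P.append([T[0,3]+c*a[0]-s*a[1],T[1,3]+s*a[0]+c*a[1],115.9])
print(w2p("wrist",P,T).round(1).tolist(), f((263,203),(408,206),(475,472)).tolist())
E
```

```text
[(120, np.int64(206), np.int64(230)), (140, np.int64(206), np.int64(230)), (160, np.int64(206), np.int64(230)), (180, np.int64(206), np.int64(230)), (200, np.int64(206), np.int64(230)), (220, np.int64(206), np.int64(230)), (240, np.int64(207), np.int64(230)), (260, np.int64(207), np.int64(230)), (280, np.int64(207), np.int64(230))]
[7.50000000e-03 2.04833333e+02] [-2.27980542e-16  2.30000000e+02]
rod [[640.9, -91.0, 76.0], [646.8, 17.8, 76.0]] -0.053957623812231376
[[600.0, 34.9, 115.9], [601.3, 54.1, 115.9], [631.7, 62.1, 115.9], [630.3, 33.4, 115.9]]
stop -0.05754446143786933 [648.89804259  46.76050246] [[-0.1, 0.4], [0.0, -0.4], [-0.1, -0.6], [0.2, 0.6]] rod x there 648.3376568053322
gauge top end [[589.9, 22.8, 82.0], [614.6, 21.0, 82.0], [622.9, 17.1, 82.0]]
[[297.4, 160.8], [335.1, 160.8], [352.6, 214.0]] [[295.75, 160.6], [332.0, 161.2], [348.75, 214.4]]
```

```bash
python3 -m jog '[[10,[0.01,0,0.06],0],[10,[0,0,0.06],0],[10,[0,0,0.04],0],[10,[0,0,0.02],0],[10,[0,0,0.02],0],[10,[0,0,0],0]]'; for i in 1 ; do python3 -m jog '[[10,[0,0,0.02],0],[10,[0,0,0.02],0],[10,[0,0,0],0]]'; python3 -m jog '[[10,[0,0,0.02],0],[10,[0,0,0],0]]'; done
```

```text
clock: 7.75
eef_pos: [648.3, 48.2, 111.7]
eef_rot: [3.142, 0.001, 3.091]
wrist_force: [-1.2, -0.3, 4.3]
finger_gap: 13.7
finger_force: 40.0
clock: 8.05
eef_pos: [648.4, 48.2, 110.1]
eef_rot: [3.141, 0.001, 3.091]
wrist_force: [-3.0, -0.2, 8.3]
finger_gap: 13.9
finger_force: 40.0
clock: 8.25
eef_pos: [648.5, 48.2, 109.2]
eef_rot: [3.141, 0.002, 3.091]
wrist_force: [-1.7, -0.2, 8.8]
finger_gap: 13.8
finger_force: 40.0
```

```bash
python3 -m jog '[[10,[0.01,0,0.02],0],[10,[0,0,0.02],0],[10,[0,0,0],0]]'; python3 -m jog '[[10,[0,0,0.02],0],[10,[0,0,0.02],0],[10,[0,0,0],0]]'
```

```text
clock: 8.55
eef_pos: [648.1, 48.2, 106.9]
eef_rot: [3.141, 0.002, 3.091]
wrist_force: [-0.1, 0.9, 6.4]
finger_gap: 14.0
finger_force: 40.0
clock: 8.85
eef_pos: [647.8, 48.2, 104.1]
eef_rot: [3.142, 0.001, 3.091]
wrist_force: [2.4, 0.6, 0.5]
finger_gap: 13.7
finger_force: 40.0
```

```bash
python3 -m jog '[[10,[0,0,0.02],0],[10,[0,0,0.02],0],[10,[0,0,0],0]]'; python3 -m jog '[[10,[0,0,0.02],0],[10,[0,0,0],0]]'
```

```text
clock: 9.15
eef_pos: [647.5, 48.1, 101.4]
eef_rot: [-3.142, -0.0, 3.091]
wrist_force: [3.4, 0.3, -3.3]
finger_gap: 13.9
finger_force: 40.0
clock: 9.35
eef_pos: [647.6, 48.2, 100.9]
eef_rot: [-3.142, 0.0, 3.091]
wrist_force: [2.3, 0.1, -0.1]
finger_gap: 13.5
finger_force: 40.0
```

```bash
python3 -m jog '[[10,[-0.008,-0.02,0],0],[10,[0,-0.03,0],0],[10,[0,-0.03,0],0]]'; python3 -m jog '[[10,[0,-0.03,0],0],[10,[0,-0.03,0],0]]';python3 -m jog '[[10,[0,-0.02,0],0],[10,[0,-0.02,0],0]]'; python3 -m jog '[[10,[0,0,0],0],[10,[0,0,0],0]]'
python3 - <<'E'
from h import *
T=tool(); im=camera("wrist")
cv2.imwrite("pics/w4c.png",cv2.resize(im[90:260,40:360,::-1],None,fx=2.5,fy=2.5,interpolation=cv2.INTER_CUBIC))
E
```

```text
clock: 9.65
eef_pos: [647.6, 44.2, 100.9]
eef_rot: [3.141, -0.0, 3.091]
wrist_force: [0.2, 2.5, -0.3]
finger_gap: 13.9
finger_force: 40.0
clock: 9.85
eef_pos: [647.5, 41.0, 100.9]
eef_rot: [3.142, -0.0, 3.091]
wrist_force: [1.0, 2.2, -1.1]
finger_gap: 13.8
finger_force: 40.0
clock: 10.05
eef_pos: [647.5, 39.1, 100.9]
eef_rot: [3.142, -0.0, 3.091]
wrist_force: [0.5, 1.6, -0.2]
finger_gap: 13.7
finger_force: 40.0
clock: 10.25
eef_pos: [647.4, 39.0, 100.9]
eef_rot: [-3.141, -0.0, 3.091]
wrist_force: [-1.1, -0.1, -1.7]
finger_gap: 13.7
finger_force: 40.0
```

View pics/w4c.png

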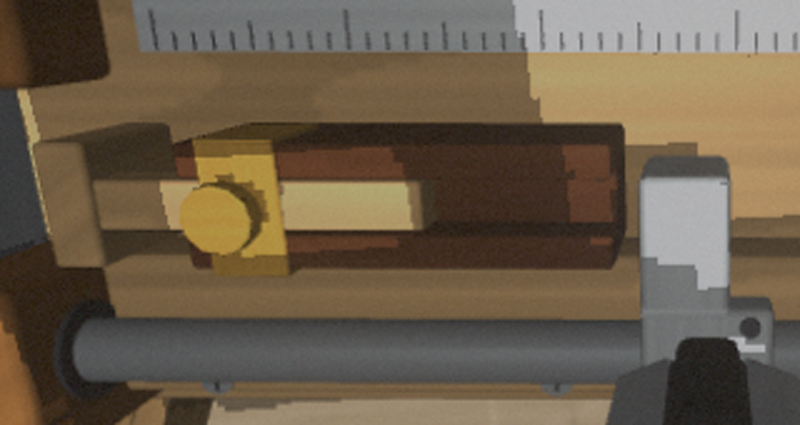

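```bash
python3 - <<'E'
from h import *
T=tool(); f=lambda x,y:(40+x/2.5,90+y/2.5)
u=np.array([-.05,.9987]); o=np.array([651.8,113.4])-145*u
for n,p,z in [("head",f(38,150),82),("head z76",f(38,150),76),("gauge end",f(622,150),82),("nose",f(640,200),96),("body -y end",f(178,150),82)]:
    w=p2w("wrist",[p],float(z),T)[0]; print(n,w.round(1),"jig y",((w[:2]-o)@u).round(1))
print("stop face by tcp",(T[:2,3]-o)@u-15)
E
python3 -m jog '[[10,[0,-0.02,0],0],[10,[0,-0.02,0],0],[10,[0,-0.02,0],0]]'; python3 -m jog '[[10,[0,-0.02,0],0],[10,[0,-0.02,0],0],[10,[0,-0.02,0],0]]'; python3 -m jog '[[10,[0,-0.02,0],0],[10,[0,-0.02,0],0],[10,[0,-0.02,0],0]]'
```

```text
head [ 588. -112.   82.] jig y -76.9
head z76 [ 588.7 -116.7   76. ] jig y -81.6
gauge end [594.9  20.9  82. ] jig y 55.4
nose [603.6  25.3  96. ] jig y 59.4
body -y end [589.7 -79.9  82. ] jig y -44.9
stop face by tcp 55.85796410146523
clock: 10.6
eef_pos: [647.3, 36.2, 100.9]
eef_rot: [3.141, -0.0, 3.091]
wrist_force: [0.8, 1.9, -0.5]
finger_gap: 13.7
finger_force: 40.0
clock: 10.9
eef_pos: [647.2, 33.1, 100.9]
eef_rot: [-3.142, -0.0, 3.091]
wrist_force: [0.1, 0.7, -1.7]
finger_gap: 13.8
finger_force: 40.0
clock: 11.2
eef_pos: [647.0, 30.2, 100.9]
eef_rot: [3.141, -0.0, 3.091]
wrist_force: [-1.0, 3.6, -2.4]
finger_gap: 13.9
finger_force: 40.0
```

```bash
python3 -m jog '[[10,[0,-0.02,0],0],[10,[0,-0.02,0],0],[10,[0,-0.02,0],0]]'; python3 -m jog '[[10,[0,-0.02,0],0],[10,[0,-0.02,0],0],[10,[0,-0.02,0],0]]'; python3 -m jog '[[10,[0,-0.02,0],0],[10,[0,-0.02,0],0],[10,[0,-0.02,0],0]]'; python3 -m jog '[[10,[0,-0.02,0],0],[10,[0,-0.02,0],0]]'
```

```text
clock: 11.5
eef_pos: [646.9, 27.1, 100.9]
eef_rot: [3.142, -0.0, 3.091]
wrist_force: [0.1, 2.4, -2.4]
finger_gap: 14.1
finger_force: 40.0
clock: 11.8
eef_pos: [646.7, 24.1, 100.9]
eef_rot: [-3.142, -0.0, 3.091]
wrist_force: [-0.1, 2.8, -1.6]
finger_gap: 13.7
finger_force: 40.0
clock: 12.1
eef_pos: [646.6, 21.1, 100.9]
eef_rot: [-3.142, -0.0, 3.091]
wrist_force: [0.5, 1.3, -2.7]
finger_gap: 13.5
finger_force: 40.0
clock: 12.3
eef_pos: [646.5, 19.1, 100.9]
eef_rot: [-3.142, -0.0, 3.091]
wrist_force: [-0.7, 1.8, -1.3]
finger_gap: 13.9
finger_force: 40.0
```

```bash
python3 - <<'E'
from h import *
im=camera("wrist")
cv2.imwrite("pics/w5c.png",cv2.resize(im[90:260,0:320,::-1],None,fx=2.5,fy=2.5,interpolation=cv2.INTER_CUBIC))
print(np.round([read_state()["wrist_force"] for _ in range(3)],2))
E
```

```text
[[ 0.12  1.64 -2.38]
 [ 0.12  1.64 -2.38]
 [ 0.12  1.64 -2.38]]
```

View pics/w5c.png

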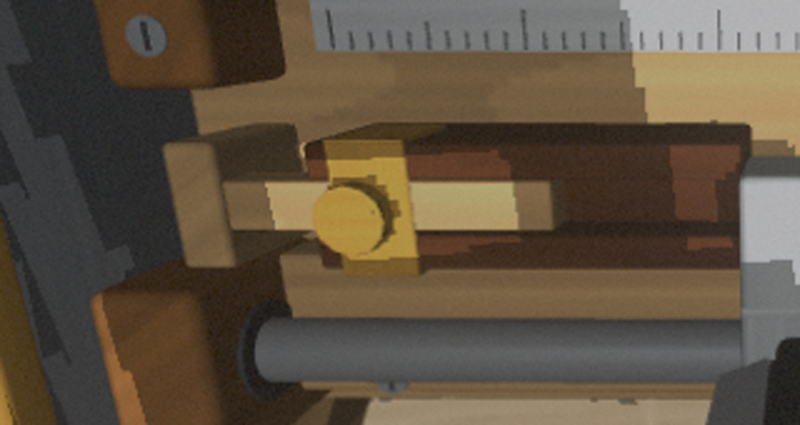

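The gauge is moving along with the stop. The head is at crop (165–230,200), still about 15 mm from the plate.

```bash
python3 -m jog '[[10,[0,-0.02,0],0],[10,[0,-0.02,0],0],[10,[0,-0.02,0],0]]'; python3 -m jog '[[10,[0,-0.02,0],0],[10,[0,-0.02,0],0]]'; python3 -m jog '[[10,[0,-0.02,0],0],[10,[0,-0.02,0],0]]'; python3 -m jog '[[10,[0,-0.01,0],0],[10,[0,-0.01,0],0]]';  python3 -m jog '[[10,[0,-0.01,0],0],[10,[0,-0.01,0],0]]'
```

```text
clock: 12.65
eef_pos: [646.3, 16.1, 100.9]
eef_rot: [-3.142, -0.0, 3.091]
wrist_force: [-0.3, 2.2, -2.6]
finger_gap: 14.0
finger_force: 40.0
clock: 12.85
eef_pos: [646.2, 14.1, 100.9]
eef_rot: [-3.142, -0.0, 3.091]
wrist_force: [0.0, 2.5, -1.9]
finger_gap: 13.6
finger_force: 40.0
clock: 13.05
eef_pos: [646.1, 12.1, 100.9]
eef_rot: [-3.142, -0.0, 3.091]
wrist_force: [0.1, 1.9, -3.1]
finger_gap: 14.1
finger_force: 40.0
clock: 13.25
eef_pos: [646.1, 11.2, 100.9]
eef_rot: [-3.142, -0.0, 3.091]
wrist_force: [-0.3, 1.9, -2.9]
finger_gap: 13.4
finger_force: 40.0
clock: 13.45
eef_pos: [646.0, 10.2, 100.9]
eef_rot: [-3.142, -0.0, 3.091]
wrist_force: [-0.0, 1.8, -2.1]
finger_gap: 14.0
finger_force: 40.0
```

```bash
J='python3 -m jog'; python3 -m jog '[[10,[0,-0.01,0],0],[10,[0,-0.01,0],0]]' | sed -n '2p;4p'; python3 -m jog '[[10,[0,-0.01,0],0],[10,[0,-0.01,0],0]]' | sed -n '2p;4p'; python3 -m jog '[[10,[0,-0.01,0],0],[10,[0,-0.01,0],0]]' | sed -n '2p;4p'
```

```text
eef_pos: [646.0, 9.2, 100.9]
wrist_force: [-0.8, 1.4, -2.2]
eef_pos: [645.9, 8.2, 101.0]
wrist_force: [-0.1, 1.7, -2.9]
eef_pos: [645.9, 7.2, 100.9]
wrist_force: [-1.7, 1.1, -2.5]
```

```bash
python3 -m jog '[[10,[0,-0.01,0],0],[10,[0,-0.01,0],0]]' | sed -n '2p;4p'; python3 -m jog '[[10,[0,-0.01,0],0],[10,[0,-0.01,0],0]]' | sed -n '2p;4p'
```

```text
eef_pos: [645.8, 6.2, 100.9]
wrist_force: [-1.6, 1.9, -2.1]
eef_pos: [645.8, 5.2, 100.9]
wrist_force: [-0.4, 1.6, -3.2]
```

```bash
python3 -m jog '[[10,[0,-0.01,0],0],[10,[0,-0.01,0],0]]' | sed -n '2p;4p'; python3 -m jog '[[10,[0,-0.01,0],0],[10,[0,-0.01,0],0]]' | sed -n '2p;4p'
```

```text
eef_pos: [645.8, 4.3, 101.0]
wrist_force: [-0.7, 3.4, -2.9]
eef_pos: [645.8, 3.6, 101.0]
wrist_force: [0.1, 6.1, -2.6]
```

```bash
python3 - <<'E'
from h import *
T=tool(); im=camera("wrist"); F=[]
for i in range(6): camera("wrist"); F.append(read_state()["wrist_force"])
print(np.round(F,1).tolist())
cv2.imwrite("pics/w6c.png",cv2.resize(im[90:260,0:320,::-1],None,fx=2.5,fy=2.5,interpolation=cv2.INTER_CUBIC))
E
```

```text
[[0.3, 5.4, -2.2], [0.2, 4.7, -2.9], [0.8, 5.4, -2.2], [0.9, 5.6, -2.4], [-0.1, 4.8, -1.9], [-0.3, 5.6, -1.5]]
```

View pics/w6c.png

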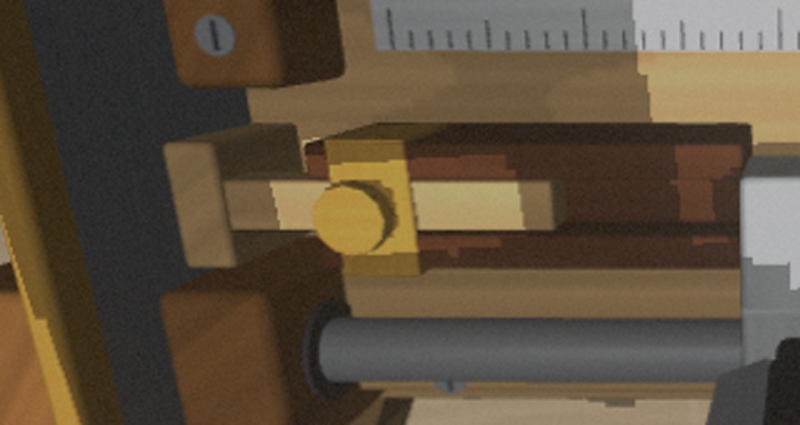

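The head is on the plate: force rose from about 1.6 to 5.4 N at 4 N/mm. I'll add a small push, then hold.

```bash
python3 -m jog '[[10,[0,-0.005,0],0],[10,[0,-0.004,0],0],[10,[0,0,0],0],[10,[0,0,0],0],[10,[0,0,0],0],[10,[0,0,0],0]]'; python3 - <<'E'
from h import *
F=[]
for i in range(8): camera("wrist"); F.append(read_state()["wrist_force"])
print(np.round(np.mean(F,0),2),np.std(F,0).round(2))
E
```

```text
clock: 15.8
eef_pos: [645.7, 3.3, 101.0]
eef_rot: [3.141, 0.0, 3.091]
wrist_force: [0.7, 5.9, -2.4]
finger_gap: 13.9
finger_force: 40.0
[-0.13  6.36 -2.59] [0.51 0.41 0.29]
```

```bash
python3 -m jog '[[10,[0,-0.004,0],0],[10,[0,-0.004,0],0],[10,[0,0,0],0],[10,[0,0,0],0],[10,[0,0,0],0],[10,[0,0,0],0]]'; python3 -m jog '[[40,[0,0,0],0],[40,[0,0,0],0],[40,[0,0,0],0],[40,[0,0,0],0],[40,[0,0,0],0]]'; python3 -m jog '[[40,[0,0,-0.1],0],[40,[0,0,-0.3],0],[40,[0,0,-0.5],0],[40,[0,0,-0.5],0],[40,[0,0,-0.5],0],[40,[0,0,0],0],[40,[0,0,0],0]]'
python3 - <<'E'
from h import *
im=camera("wrist"); cv2.imwrite("pics/w7.png",im[:,:,::-1])
E
```

```text
clock: 16.8
eef_pos: [645.7, 3.1, 101.0]
eef_rot: [3.141, 0.0, 3.091]
wrist_force: [1.8, 6.8, -2.1]
finger_gap: 13.6
finger_force: 40.0
clock: 17.3
eef_pos: [645.7, 2.2, 101.0]
eef_rot: [-3.141, 0.0, 3.091]
wrist_force: [0.3, -0.2, -0.0]
finger_gap: 40.1
finger_force: 0.0
clock: 18.0
eef_pos: [645.7, 2.4, 196.8]
eef_rot: [-3.142, 0.001, 3.091]
wrist_force: [-0.8, -0.2, -0.2]
finger_gap: 40.2
finger_force: 0.0
```

View pics/w7.png

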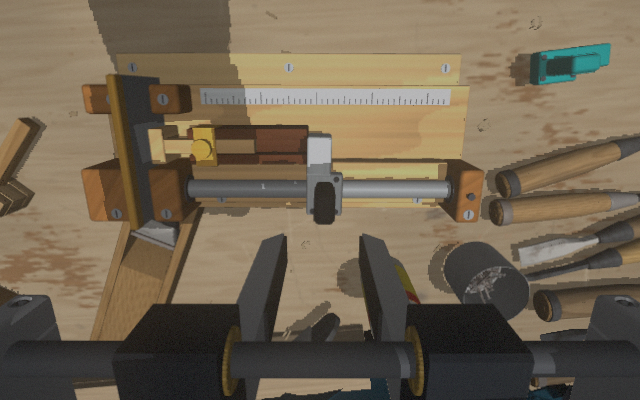

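The stop sits upright on the rod with its nose at (319,150) against the gauge's end. The gauge head at (155,143) is on the plate, and the gripper is clear.

```bash
python3 -c "
from cell import *
print(sign_off())"
```

```text
the job is handed in; nothing more can be done
None
```

The stop is snapped on the rod and left bearing on the gauge, with the gauge against the plate, after a last push of about 6–7 N at the wrist; the gripper is clear and the job is handed in, though sign-off gave no verdict.

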